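# Find the spacer that holds the camera plinth snug

## Robot

A 6-joint arm with a two-finger parallel gripper is mounted at the origin on the work surface. World frame = base frame: x ahead of the robot, y to its left, z up, the work surface at z = 0. Lengths are in m, angles in rad, forces in N, time in s.
With the tool pointing down it reaches from about 0.35 to 0.975 m from the base axis. Payload 7.1 kg.
Tool frame: the origin (TCP) lies at the very end of the fingers, on their centre line; the grasp point (between the pads) lies 19 mm behind it (grip_point_offset is the distance from the TCP to the grasp point, in m); z points along the fingers, x is the direction in which the jaws open and shut, and the axes are right-handed (so a half turn about z gives the same grasp; the last joint's range is limited). The gripper opens to 88 mm and grips with 3 to 60 N. Pads are 20 mm wide; open, the fingers measure 115 mm over their backs; the gripper's body (75 mm by 178 mm) begins 61 mm behind the grasp point.
Start: joints at [1.153, 0.423, 1.63, -0, 1.089, -0.019], TCP at [0.243, 0.576, 0.223] pointing down, gripper open.
Joint ranges: [-3, 3], [-0.9, 2.11], [0.09, 2.58], [-1.31, 4.45], [0.11, 2.69], [-2.54, 2.54]. Speed limits (rad/s): [2.39, 2.39, 3.01, 3.14, 3.14, 3.14].

## Interface

Orientations are given as a 3x3 rotation matrix whose columns are the frame's x, y, z axes.
In Python, from plant import read_state, camera, close_job, spot_in, cut_out, grip_point_offset gives the robot as it stands.
- The arm moves only by the tool play_rows, never from a script. Its argument "plan" is text: rows parted by semicolons, each of 7 numbers parted by spaces: the gripper command: -1 is shut, 1 is fully open, values between are in proportion, then the shift along the tool's x, y, z in m, then the turn, a rotation vector about the tool's x, y, z in degrees. A call has 1 to 10 rows; each row is the pose to reach, as a shift and turn from the pose commanded when the call began, along the tool's axes at that moment; what a row does not reach only later rows make up. A row lasts 1/8 s, in which the tool goes at most 62.5 mm and 10.7 degrees, less where a joint would pass 70% of its speed; a pose out of reach is approached as far as the arm can. A call with a gripper value outside its range is refused whole. The fingers move at their own pace and stop on an object; "newtons" is the grip in N (left out, the last holds). Time passes only in rows, so rows that repeat a pose let the fingers close. It gives the time, the measured TCP pose, the force and the opening at its end, in the units of the state.
- read_state(): the state, without advancing time (a new reading comes with each control period).
- camera(name): name is "scene" or "top"; returns a dict with "color" (400x640x3 uint8, red, green, blue), "vertical_fov" (degrees; the focal length in pixels is half the picture's height over the tangent of half this angle, whatever the lens; pixels are square), "cx", "cy" (the principal point, pixels), "rvec" (rotation vector, rad) and "tvec" (3), from world to camera coordinates, as OpenCV has them. Camera axes: x right, y down, z forward; pixel columns grow to the right and rows downward; lengths in m; the calibration is good to about 2 mm. A picture is of the moment at which its call begins. There is no depth.
- close_job(): hands the job in, once; it reports no verdict.
Trained networks look in the newest picture that a camera, given by its name, has taken for a name from the list of things; names that differ only in an ending like _2 or _b are one class to them, and where a whole thing is asked for, a point or a joint stands for the part that bears it (a point fixed in the world has none). Each returns a list of dicts, best first, with "confidence" (0 to 1); they miss things now and then, are a little off and sometimes report something else, mostly with a low value. They report only what shows in the picture. A call takes as long as a camera call. They do not tell look-alikes from the thing itself.
- spot_in(label, camera): "uv" ([column, row] in pixels, amid what is visible of it).
- cut_out(label, camera): "region" (400x640 bool, what is visible of it) and "uv" ([column, row] in pixels, amid what is visible of it).
The state is a dict: "clock": time; "joint_positions": joint angles; "joint_vel": joint speeds; "joint_torque": joint torques, N m; "position": TCP position; "tool_rot": TCP orientation; "wrist_force": force on the tool from outside, world axes, zero at the start; "moment": the same for the moment, N m; "finger_gap": opening from 0.0 (shut) to 1.0 (fully open).
Only numpy, scipy, OpenCV 4.12 (cv2) and the standard library are available. Lean on these libraries where they do the work, as an engineer would, in place of code of your own. Each camera call takes 0.05 s, during which the arm holds its last target. There are 200 camera calls.

## Task

The chrome camera's plinth rattles in its display stand: find by trial which of the three aluminium spacers fits snugly between the end of the plinth and the sprung steel cheek, so that the cheek gives way a little and grips it, and slide it in upright, gently and centred, fully down onto the floor of the stand, and let go. Never force a spacer that jams; leave the other two standing upright on the mat or the shelf, clear of the stand, and do not disturb the canisters, loupe or vase.

Things in the scene. Friction and masses are not known exactly. Their poses are not given: they have to be found in the camera images.
- stand: Wooden display stand: board 90 x 345 x 12 mm fixed on the shelf. Origin at shelf level, below the inner face of the steel cheek at rest; z up, y along the board, x across. A seated spacer rests on the board's top, z = 12 mm. The gap runs from y = 0 (cheek) to y = -10 to -18.5 mm (end of the fixed dark plinth that carries the camera; unknown, differs each time).
- mouth (a point): Top of the gap's mouth at the cheek side, 49 mm above the stand's origin; axes of the stand. Both sides of the gap are upright up to z = 34 mm over the shelf, then flare apart by 25 degrees (7 mm each) up to z = 49 mm. Plinth: 56 mm wide (x), top also at z = 49 mm; the camera on it begins 91 mm from the gap and reaches z = 132 mm.
- block_top (a point): Top centre of the wooden block behind the cheek, 70 mm (x) by 22 mm (y), z = 44 mm over the shelf, fixed to the stand at y = 35 mm. Apart from the camera, nothing within 80 mm of the gap rises above z = 50 mm.
- cheek: Flared steel plate 50 mm wide (x), at the +y side of the gap; origin as the stand's at rest. A spring holds it at y = 0 with about 1.5 N; it yields at most 4 mm to +y (about 2.5 N), then is solid. A foot 0 to 4 mm thicker than the gap is snug: it goes down under a push of 5 to 12 N. A thicker one jams in the flare, underside 20 mm or more above the floor; a thinner one is loose.
- thin_center (a point): Centre, 41 mm above the underside, of the thin aluminium spacer, standing on the mat. Foot 13 mm thick (y) x 36 (x) x 36 mm high; on it a flat handle 11 mm thick (y) x 26 wide (x) x 46 mm high; 82 mm in all, about 70 g. z up. Its y goes along the stand's y, either way round; hold it 8 to 20 mm below the top to clear the stand.
- thin: The thin spacer again, by its underside: origin at the centre of its underside, axes as above.
- medium_center (a point): Centre, 41 mm above the underside, of the medium aluminium spacer, standing on the mat. Foot 16 mm thick (y) x 36 (x) x 36 mm high; on it a flat handle 11 mm thick (y) x 26 wide (x) x 46 mm high; 82 mm in all, about 81 g. z up. Its y goes along the stand's y, either way round; hold it 8 to 20 mm below the top to clear the stand.
- medium: The medium spacer again, by its underside: origin at the centre of its underside, axes as above.
- thick_center (a point): Centre, 41 mm above the underside, of the thick aluminium spacer, standing on the mat. Foot 19 mm thick (y) x 36 (x) x 36 mm high; on it a flat handle 11 mm thick (y) x 26 wide (x) x 46 mm high; 82 mm in all, about 91 g. z up. Its y goes along the stand's y, either way round; hold it 8 to 20 mm below the top to clear the stand.
- thick: The thick spacer again, by its underside: origin at the centre of its underside, axes as above.
- mat: Thin cork mat 210 x 220 x 4 mm fixed on the shelf, on which the spacers start; origin at the centre of its underside. The spacers stand about 90 to 110 mm apart.
- can_a_center (a point): Aluminium film canister, 37 mm diameter, 52 mm high, loose, standing on the mat among the spacers; its centre, half-way up.
- can_b_center (a point): A second canister like it, loose, standing beyond the stand; its centre, half-way up.
- loupe_center (a point): Round black plastic loupe, 49 mm diameter, 36 mm high, loose, beyond the mat; its centre.
- vase_center (a point): White ceramic vase, 72 mm diameter, 105 mm high, loose, beyond the stand; its centre.
Not all that is in view belongs to the job. Leave any black or purple look-alike of the thick alone.

How it is judged:
By the outcome, as a careful person would: the job done as asked, in the order asked, and still so for the second after the job is handed in, with the robot touching nothing.
It also fails if it takes over 72 s, if anything falls off the work surface, if the arm or the gripper's body presses on something with over 40 N, if the wrist force passes 120 N, or if a joint passes its speed limit or range.

## Working session

There is one attempt and no reset: what is moved stays moved. The work goes in short steps, Python scripts to look and compute and a tool call to move; the robot and the scene stay as the last step left them, time stands still between calls to the robot, and variables do not carry over. Pictures are saved under pics/ and viewed, about 8 in all and at most 12, crops included, and the job is handed in when it is done.

Besides the shell and the picture viewer there is one more tool, called by a JSON object that holds its "name" and its "arguments". play_rows: Moves the arm, as the interface text tells. Its arguments: {"type":"object","properties":{"plan":{"type":"string"},"newtons":{"type":"number"}},"required":["plan"]}

```bash
mkdir -p pics; cat > h.py <<'E'
import numpy as np, cv2
from plant import *
def cam(n,save=None):
    c=camera(n); c['R']=cv2.Rodrigues(np.array(c['rvec'],float))[0]; c['t']=np.array(c['tvec'],float).ravel()
    c['f']=200/np.tan(np.radians(c['vertical_fov'])/2)
    if save: cv2.imwrite('pics/'+save,c['color'][:,:,::-1])
    return c
def ray(c,uv):
    d=c['R'].T@np.array([(uv[0]-c['cx'])/c['f'],(uv[1]-c['cy'])/c['f'],1.])
    return -c['R'].T@c['t'],d/np.linalg.norm(d)
def atz(c,uv,z):
    o,d=ray(c,uv); return o+d*(z-o[2])/d[2]
def proj(c,p):
    q=c['R']@np.array(p)+c['t']; return q[:2]/q[2]*c['f']+[c['cx'],c['cy']]
def tri(c1,u1,c2,u2):
    o1,d1=ray(c1,u1);o2,d2=ray(c2,u2)
    s=np.linalg.lstsq(np.c_[d1,-d2],o2-o1,rcond=None)[0]
    a=o1+d1*s[0];b=o2+d2*s[1]; return (a+b)/2,np.linalg.norm(a-b)
E
python3 - <<'E'
from h import *
np.set_printoptions(precision=4,suppress=True)
a=cam('scene','s0.png');b=cam('top','t0.png')
print(-a['R'].T@a['t'],a['f'],-b['R'].T@b['t'],b['f'],grip_point_offset)
for l in ['stand','mouth','block_top','cheek','thin_center','medium_center','thick_center','mat','can_a_center','loupe_center','vase_center']:
    A=spot_in(l,'scene');B=spot_in(l,'top')
    print(l,[(np.round(x['uv']).tolist(),round(x['confidence'],2)) for x in A[:3]],[(np.round(x['uv']).tolist(),round(x['confidence'],2)) for x in B[:3]], [tri(a,A[0]['uv'],b,B[0]['uv'])] if A and B else '')
print(read_state())
E
```

```text
[ 1.0569 -0.1575  0.8358] 477.1873369975924 [0.4377 0.1244 0.8599] 422.40456042886046 0.0187
stand [([246.0, 226.0], 0.65)] [([400.0, 234.0], 0.82)] [(array([ 0.4705, -0.045 , -0.0478]), np.float64(0.0038686549865869376))]
mouth [([244.0, 225.0], 0.57)] [([398.0, 240.0], 0.82)] [(array([ 0.4589, -0.0458, -0.0594]), np.float64(0.0004575185565181942))]
block_top [([247.0, 224.0], 0.86), ([431.0, 161.0], 0.66)] [([402.0, 234.0], 0.66)] [(array([ 0.473 , -0.0462, -0.0363]), np.float64(0.010476809812517786))]
cheek [([253.0, 201.0], 0.64)] [([395.0, 229.0], 0.46), ([401.0, 234.0], 0.37), ([188.0, 202.0], 0.2)] [(array([ 0.4781, -0.0205,  0.0407]), np.float64(0.00220539285714693))]
thin_center [([386.0, 132.0], 0.84)] [([213.0, 255.0], 0.59)] [(array([0.4367, 0.3264, 0.0498]), np.float64(0.004710660029610366))]
medium_center [([394.0, 170.0], 0.73)] [([239.0, 206.0], 0.85)] [(array([0.5328, 0.2834, 0.0369]), np.float64(0.0058330388267819125))]
thick_center [([289.0, 131.0], 0.91), ([352.0, 149.0], 0.65), ([359.0, 269.0], 0.43)] [([230.0, 317.0], 0.75), ([270.0, 254.0], 0.68), ([317.0, 311.
[... 532 characters left out ...]
 [([247.0, 348.0], 0.95)] [([445.0, 88.0], 0.88), ([211.0, 258.0], 0.39)] [(array([ 0.7586, -0.1393,  0.0375]), np.float64(0.006005661991704178))]
{'clock': 1.2, 'joint_positions': array([ 1.153 ,  0.4231,  1.6299,  0.    ,  1.0886, -0.019 ]), 'joint_vel': array([-0.0003, -0.0015,  0.0019, -0.0001,  0.0011, -0.0003]), 'joint_torque': array([  0.0003, -54.4582, -27.4046,   0.0644,   0.017 ,  -0.    ]), 'position': array([0.2427, 0.5759, 0.2227]), 'tool_rot': array([[ 0.3883,  0.9215, -0.    ],
       [ 0.9215, -0.3883, -0.    ],
       [-0.    , -0.    , -1.    ]]), 'wrist_force': array([ 0.5636, -0.0159,  0.3471]), 'moment': array([ 0.0602, -0.0189, -0.015 ]), 'finger_gap': 1.00042878487056}
```

View pics/s0.png

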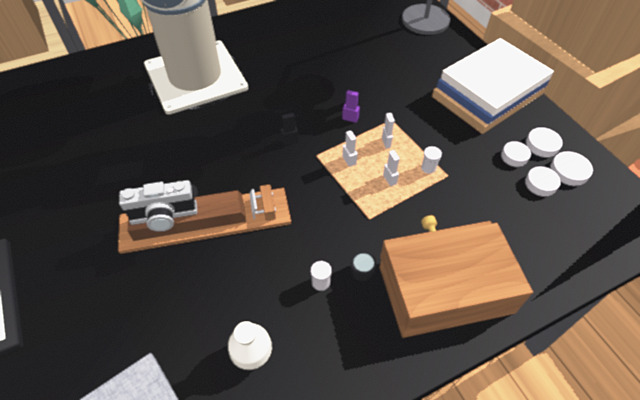

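View pics/t0.png

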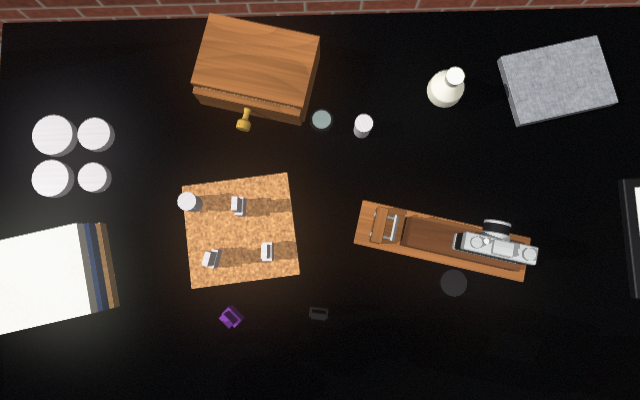

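```bash
python3 - <<'E'
import cv2,numpy as np
t=cv2.imread('pics/t0.png');s=cv2.imread('pics/s0.png')
def c(i,x,y,w,h,k): return cv2.resize(i[y:y+h,x:x+w],None,fx=k,fy=k,interpolation=cv2.INTER_CUBIC)
o=np.zeros((600,800,3),np.uint8)
o[:300,:400]=c(t,190,185,100,75,4)   # top mat
o[:300,400:]=c(t,350,195,100,75,4)   # stand
o[300:,:400]=c(s,330,110,100,75,4)
o[300:,400:]=c(s,200,175,100,75,4)
o=np.clip(o.astype(float)*1.2,0,255).astype(np.uint8)
cv2.imwrite('pics/c1.png',o)
E
```

```text
(no output)
```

View pics/c1.png

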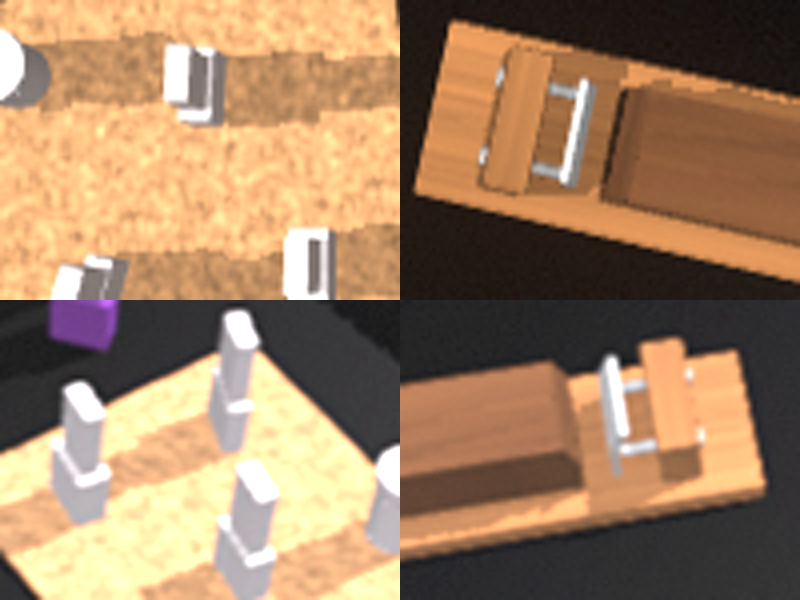

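```bash
cat > fit.py <<'E'
from h import *
from scipy.optimize import least_squares,minimize
np.set_printoptions(precision=4,suppress=True)
a=cam('scene');b=cam('top')
# stand: block-top & board corners (stand frame x,y,z), params X,Y,yaw
def W(p,P): c,s=np.cos(p[2]),np.sin(p[2]); P=np.array(P,float); return np.c_[p[0]+c*P[:,0]-s*P[:,1],p[1]+s*P[:,0]+c*P[:,1],P[:,2]]
blk=[[35,46,44],[35,24,44],[-35,24,44],[-35,46,44]]
ub=np.array([[378.2,206.7],[388.2,208.7],[380,243.5],[370,241.5]])
ua=np.array([[275.7,211.2],[266.2,213],[260,186.2],[270.7,184.5]])
blk=np.array(blk)/1000.
bd=np.array([[363.7,200],[353.7,243]])
ends=np.array([[532,237.],[525,282]])
print('board near',[atz(b,u,.012) for u in bd],'far',[atz(b,u,.012) for u in ends])
print('blk top',[atz(b,u,.044) for u in ub]);print('blk scene',[atz(a,u,.044) for u in ua])
def r(p,w):
    e=[]
    if 'b' in w: e+=[proj(b,q)-u for q,u in zip(W(p,blk),ub)]
    if 'a' in w: e+=[proj(a,q)-u for q,u in zip(W(p,blk),ua)]
    return np.ravel(e)
for w in ['a','b','ab']:
    # block +y end points to world +y; init
    for y0 in [0.,]:
        s=least_squares(r,[.47,-.03,y0],args=(w,)); print('stand',w,s.x,np.degrees(s.x[2]),np.sqrt(np.mean(s.fun**2)))
def hull(c,p,T):
    m=np.zeros((400*4,640*4),np.uint8)
    for (hx,hy,z0,z1) in [(.018,T/2,0,.036),(.013,.0055,.036,.082)]:
        P=W(p,[[sx*hx,sy*hy,.004+z] for sx in(-1,1) for sy in(-1,1) for z in(z0,z1)])
        uv=np.array([proj(c,q) for q in P])*4+1.5
        cv2.fillConvexPoly(m,cv2.convexHull(np.round(uv).astype(np.int32)),1)
    return cv2.resize(m.astype(np.float32),(640,400),interpolation=cv2.INTER_AREA)
near={'thin':((386,132),(211,258)),'medium':((394,170),(238,206)),'thick':((351,150),(269,252))}
for l,(na,nb) in near.items():
    ms=[]
    for c,n,u in((a,'scene',na),(b,'top',nb)):
        k=[x for x in cut_out(l,n)]
        k.sort(key=lambda x:np.hypot(*(np.array(x['uv'])-u)))
        ms.append(k[0]['region'].astype(np.float32) if k and np.hypot(*(np.array(k[0]['uv'])-u))<10 else None)
        print(l,n,k[0]['uv'] if k else None, k[0]['region'].sum() if k else None)
    p0=atz(b,nb,.045)
    for T in(.013,.016,.019):
        def cost(p): return sum(np.abs(hull(c,p,T)-m).sum()/m.sum() for c,m in((a,ms[0]),(b,ms[1])) if m is not None)
        best=min((minimize(cost,[p0[0],p0[1],y],method='Nelder-Mead',options=dict(initial_simplex=[[p0[0],p0[1],y],[p0[0]+.01,p0[1],y],[p0[0],p0[1]+.01,y],[p0[0],p0[1],y+.3]],xatol=1e-4,fatol=1e-3)) for y in(-.5,0,.5)),key=lambda s:s.fun)
        print(l,T,best.x,np.degrees(best.x[2]),round(best.fun,3))
E
python3 fit.py
```

```text
board near [array([0.5391, 0.0334, 0.012 ]), array([0.4532, 0.0567, 0.012 ])] far [array([ 0.4555, -0.2997,  0.012 ]), array([ 0.3675, -0.2784,  0.012 ])]
blk top [array([0.5214, 0.0092, 0.044 ]), array([ 0.517, -0.01 ,  0.044]), array([0.4503, 0.0088, 0.044 ]), array([0.4546, 0.0279, 0.044 ])]
blk scene [array([0.5251, 0.0106, 0.044 ]), array([ 0.5207, -0.0082,  0.044 ]), array([0.4518, 0.0063, 0.044 ]), array([0.4575, 0.0282, 0.044 ])]
stand a [ 0.4807 -0.0249 -0.2312] -13.244591686490436 0.3413504757638358
stand b [ 0.4765 -0.0248 -0.2698] -15.4578621290503 0.48824614634556396
stand ab [ 0.4782 -0.0247 -0.2515] -14.411535947728721 0.6766330087654061
thin scene [387.4, 128.5] 310
thin top [213.9, 259.9] 280
thin 0.013 [ 0.4294  0.3332 -0.2888] -16.54511784338685 0.23
thin 0.016 [ 0.4294  0.3335 -0.3114] -17.842881018056687 0.317
thin 0.019 [ 0.4293  0.3341 -0.3826] -21.92199489379416 0.44
medium scene [393.2, 171.0] 399
medium top [236.7, 207.2] 239
medium 0.013 [ 0.5297  0.281  -0.0169] -0.9671066255110654 0.217
medium 0.016 [ 0.5293  0.2817 -0.0509] -2.913710586841165 0.257
medium 0.019 [ 0.5294  0.2816 -0.1346] -7.71466867933591 0.37
thick scene [350.1, 150.3] 393
thick top [268.4, 250.5] 234
thick 0.013 [0.4407 0.2265 0.0414] 2.3740832232652322 0.276
thick 0.016 [0.44   0.2267 0.0023] 0.12967462435719232 0.197
thick 0.019 [0.4401 0.2271 0.0013] 0.07266489217268637 0.17
```

```bash
cat >> h.py <<'E'
S=np.array([.4780,-.0248]);TH=np.radians(-14.3)
def tostand(p): c,s=np.cos(TH),np.sin(TH); d=np.array(p)[:2]-S; return np.array([c*d[0]+s*d[1],-s*d[0]+c*d[1]])*1000
def fromstand(x,y): c,s=np.cos(TH),np.sin(TH); return S+np.array([c*x-s*y,s*x+c*y])/1000
E
python3 - <<'E'
from h import *
np.set_printoptions(precision=1,suppress=True)
a=cam('scene');b=cam('top')
m=lambda x,y:(350+(x-400)/4,195+y/4)
n=lambda x,y:(200+(x-400)/4,175+(y-300)/4)
for z in (.012,.034,.049):
  print(z,'plinth right-edge',[tostand(atz(b,m(*q),z)) for q in((640,88),(622,205))],'left',[tostand(atz(b,m(*q),z)) for q in((625,88),(603,203))],'cheek',[tostand(atz(b,m(*q),z)) for q in((586,80),(569,184))])
  print(z,'scene plinth top',[tostand(atz(a,n(*q),z)) for q in((553,361),(565,450))],'bottom',[tostand(atz(a,n(*q),z)) for q in((578,380),(583,487))],'cheek',[tostand(atz(a,n(*q),z)) for q in((610,357),(618,472))])
# rectified strip for stand x=-15: brightness profile top
im=cv2.cvtColor(b['color'],cv2.COLOR_RGB2GRAY).astype(np.float32)
for z in (.049,.012):
  row=[]
  for y in range(-34,16,2):
    v=[]
    for x in range(-18,19,4):
      w=fromstand(x,y);u=proj(b,[*w,z]);v.append(cv2.getRectSubPix(im,(1,1),(float(u[0]),float(u[1])))[0,0])
    row.append((y,int(np.mean(v))))
  print(z,row)
E
```

```text
0.012 plinth right-edge [array([ 31.7, -26.5]), array([-27.7, -29.3])] left [array([ 30. , -19.2]), array([-28.8, -19.8])] cheek [array([29.6,  0.8]), array([-23.3,  -1.4])]
0.012 scene plinth top [array([-57. , -23.5]), array([  2.8, -23.7])] bottom [array([-41.4, -11.8]), array([ 27.9, -17.3])] cheek [array([-53.4,   7. ]), array([22.3,  1.6])]
0.034 plinth right-edge [array([ 28.9, -22.3]), array([-28.9, -25. ])] left [array([ 27.3, -15.2]), array([-30. , -15.8])] cheek [array([26.9,  4.2]), array([-24.7,   2.1])]
0.034 scene plinth top [array([-39.6, -22.5]), array([ 18.6, -22.7])] bottom [array([-24.4, -11.1]), array([ 43. , -16.4])] cheek [array([-36.1,   7.2]), array([37.6,  1.9])]
0.049 plinth right-edge [array([ 27. , -19.5]), array([-29.8, -22.1])] left [array([ 25.4, -12.4]), array([-30.9, -13.1])] cheek [array([25. ,  6.6]), array([-25.6,   4.5])]
0.049 scene plinth top [array([-27.8, -21.8]), array([ 29.4, -22. ])] bottom [array([-12.9, -10.6]), array([ 53.3, -15.9])] cheek [array([-24.3,   7.3]), array([48. ,  2.1])]
0.049 [(-34, 85), (-32, 85), (-30, 85), (-28, 85), (-26, 84), (-24, 81), (-22, 76), (-20, 73), (-18, 70), (-16, 71), (-14, 70), (-12, 44), (-10, 50), (-8, 90), (-6, 97), (-4, 97), (-2, 97), (0, 98), (2, 105), (4, 113), (6, 149), (8, 213), (10, 177), (12, 108), (14, 103)]
0.012 [(-34, 86), (-32, 83), (-30, 78), (-28, 75), (-26, 71), (-24, 70), (-22, 72), (-20, 63), (-18, 40), (-16, 62), (-14, 94), (-12, 96), (-10, 96), (-8, 97), (-6, 98), (-4, 105), (-2, 113), (0, 144), (2, 210), (4, 189), (6, 113), (8, 102), (10, 101), (12, 101), (14, 101)]
```

{"name": "play_rows", "arguments": {"plan": "0 -0.160 0.378 0.07 0 0 -20; 0 -0.160 0.378 0.07 0 0 -20; 0 -0.160 0.378 0.07 0 0 -20; 0 -0.160 0.378 0.07 0 0 -20; 0 -0.160 0.378 0.07 0 0 -20; 0 -0.160 0.378 0.07 0 0 -20; 0 -0.160 0.378 0.07 0 0 -20; 0 -0.160 0.378 0.07 0 0 -20; 0 -0.160 0.378 0.07 0 0 -20; 0 -0.160 0.378 0.07 0 0 -20", "newtons": 20}}

```text
clock: 2.95
position: [0.5282, 0.2828, 0.153]
tool_rot: [[0.048, 0.999, 0.0], [0.999, -0.048, 0.0], [0.0, 0.0, -1.0]]
wrist_force: [0.1, 0.6, -0.1]
finger_gap: 0.497
```

{"name": "play_rows", "arguments": {"plan": "0 0 0 0.05 0 0 0; 0 -0.001 0 0.09 0 0 0; 0 -0.001 0 0.1 0 0 0; 0 -0.001 0 0.1 0 0 0; -1 -0.001 0 0.1 0 0 0; -1 -0.001 0 0.1 0 0 0; -1 -0.001 0 0.1 0 0 0; -1 -0.001 0 0.1 0 0 0; -1 -0.001 0 0.1 0 0 0", "newtons": 25}}

```text
clock: 4.08
position: [0.5291, 0.2809, 0.0532]
tool_rot: [[0.05, 0.999, 0.001], [0.999, -0.05, 0.0], [0.0, 0.001, -1.0]]
wrist_force: [-0.4, 0.3, 6.6]
finger_gap: 0.128
```

```bash
python3 - <<'E'
from h import *
cam('scene','s1.png'); t=cv2.imread('pics/s1.png')
cv2.imwrite('pics/c2.png',cv2.resize(t[80:240,300:500],None,fx=3,fy=3,interpolation=cv2.INTER_CUBIC))
E
```

```text
(no output)
```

View pics/c2.png

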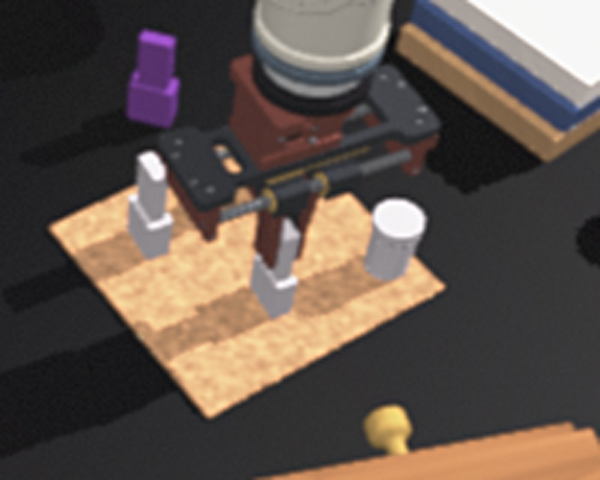

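{"name": "play_rows", "arguments": {"plan": "-1 0 0 -0.05 0 0 0; -1 0 0 -0.1 0 0 0; -1 -0.05 -0.006 -0.1 0 0 2; -1 -0.1 -0.012 -0.1 0 0 4; -1 -0.16 -0.019 -0.1 0 0 6; -1 -0.22 -0.026 -0.1 0 0 8; -1 -0.28 -0.033 -0.1 0 0 10; -1 -0.315 -0.037 -0.1 0 0 11.4; -1 -0.315 -0.037 -0.1 0 0 11.4; -1 -0.315 -0.037 -0.1 0 0 11.4"}}

```text
clock: 5.38
position: [0.4763, -0.0317, 0.1526]
tool_rot: [[0.246, 0.969, -0.0], [0.969, -0.246, 0.0], [0.0, -0.0, -1.0]]
wrist_force: [-0.7, 0.2, -0.4]
finger_gap: 0.126
```

```bash
cat > look.py <<'E'
import sys
from h import *
a=cam('scene',sys.argv[1]+'s.png');b=cam('top',sys.argv[1]+'t.png')
s=read_state();print(s['position'],s['wrist_force'],s['finger_gap'])
o=[]
for c,h in((a,(.02,.08)),(b,(.02,.08))):
    u=proj(c,[*fromstand(0,0),.06]).astype(int); x=int(np.clip(u[0]-50,0,540));y=int(np.clip(u[1]-50,0,300))
    im=c['color'][y:y+100,x:x+100,::-1]; o.append(cv2.resize(im,None,fx=4,fy=4,interpolation=cv2.INTER_CUBIC)); print('crop',x,y)
cv2.imwrite('pics/'+sys.argv[1]+'.png',np.hstack(o))
E
python3 look.py v1
```

```text
[ 0.47640974 -0.0310956   0.1526079 ] [-0.34606875  0.36632877 -1.02181037] 0.12736930446179381
crop 199 145
crop 348 178
```

View pics/v1.png

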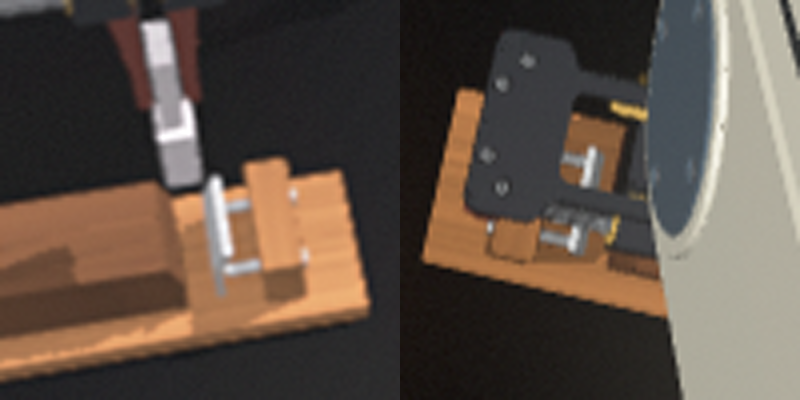

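```bash
python3 - <<'E'
from h import *
np.set_printoptions(precision=1,suppress=True)
a=cam('scene');cr=lambda x,y:(199+x/4,145+y/4)
for z,q in((.1036,(167,186)),(.1036,(203,183)),(.1396,(157,136)),(.1396,(193,131)),(.1856,(148,22)),(.1856,(168,20))): print(z,tostand(atz(a,cr(*q),z)))
print(tostand(read_state()['position']))
E
```

```text
0.1036 [ 19.4 -14.9]
0.1036 [21.1  2.2]
0.1396 [ 17.5 -14.7]
0.1396 [17.9  2. ]
0.1856 [-11.7  -9.6]
0.1856 [-11.1  -0.5]
[-0.  -6.4]
```

{"name": "play_rows", "arguments": {"plan": "-1 0 -0.001 0.03 0 0 0; -1 0 -0.001 0.05 0 0 0; -1 0 -0.001 0.055 0 0 0; -1 0 -0.001 0.06 0 0 0; -1 0 -0.001 0.063 0 0 0; -1 0 -0.001 0.066 0 0 0; -1 0 -0.001 0.066 0 0 0", "newtons": 30}}

```text
clock: 6.4
position: [0.4755, -0.032, 0.0869]
tool_rot: [[0.246, 0.969, 0.001], [0.969, -0.246, -0.0], [-0.0, 0.001, -1.0]]
wrist_force: [0.3, -2.1, -0.2]
finger_gap: 0.125
```

{"name": "play_rows", "arguments": {"plan": "-1 0 0 0.001 0 0 0; -1 0 0 0.002 0 0 0; -1 0 0 0.003 0 0 0; -1 0 0 0.004 0 0 0; -1 0 0 0.005 0 0 0; -1 0 0 0.005 0 0 0"}}

```text
clock: 7.15
position: [0.475, -0.0318, 0.0814]
tool_rot: [[0.246, 0.969, -0.001], [0.969, -0.246, -0.0], [-0.0, -0.001, -1.0]]
wrist_force: [0.1, -2.3, -1.0]
finger_gap: 0.123
```

{"name": "play_rows", "arguments": {"plan": "-1 0 0 0.001 0 0 0; -1 0 0 0.002 0 0 0; -1 0 0 0.003 0 0 0; -1 0 0 0.004 0 0 0; -1 0 0 0.005 0 0 0; -1 0 0 0.005 0 0 0"}}

```text
clock: 7.9
position: [0.4752, -0.0318, 0.0766]
tool_rot: [[0.246, 0.969, -0.0], [0.969, -0.246, -0.0], [-0.0, -0.0, -1.0]]
wrist_force: [-0.9, -1.1, -2.3]
finger_gap: 0.121
```

{"name": "play_rows", "arguments": {"plan": "-1 0 0 0.002 0 0 0; -1 0 0 0.004 0 0 0; -1 0 0 0.006 0 0 0; -1 0 0 0.007 0 0 0; -1 0 0 0.007 0 0 0"}}

```text
clock: 8.52
position: [0.4752, -0.0318, 0.0695]
tool_rot: [[0.246, 0.969, -0.0], [0.969, -0.246, 0.0], [-0.0, -0.0, -1.0]]
wrist_force: [-0.2, -2.4, -1.4]
finger_gap: 0.124
```

```bash
python3 look.py v2
```

```text
[ 0.47514402 -0.03178507  0.06955444] [-1.20449393 -1.78511679 -2.49817647] 0.12118754343382082
crop 199 145
crop 348 178
```

View pics/v2.png

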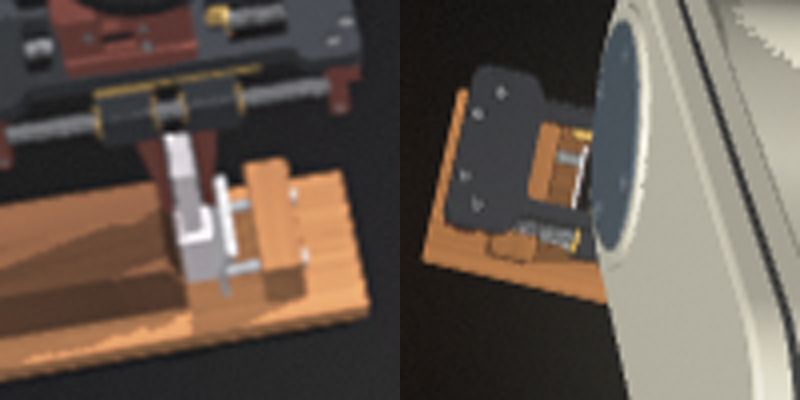

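{"name": "play_rows", "arguments": {"plan": "-1 -0.001 0 0 0 0 0; -1 -0.001 0 0 0 0 0; -1 -0.001 0 0 0 0 0"}}

```text
clock: 9.0
position: [0.4749, -0.0328, 0.0697]
tool_rot: [[0.246, 0.969, -0.0], [0.969, -0.246, 0.0], [-0.0, -0.0, -1.0]]
wrist_force: [-1.2, -0.6, -1.7]
finger_gap: 0.122
```

{"name": "play_rows", "arguments": {"plan": "-1 -0.001 0 0 0 0 0; -1 -0.001 0 0 0 0 0; -1 -0.001 0 0 0 0 0"}}

```text
clock: 9.38
position: [0.4747, -0.0335, 0.0697]
tool_rot: [[0.246, 0.969, -0.0], [0.969, -0.246, 0.0], [0.0, -0.0, -1.0]]
wrist_force: [0.3, 2.2, -0.8]
finger_gap: 0.117
```

{"name": "play_rows", "arguments": {"plan": "-1 0.0005 0 0 0 0 0; -1 0.0005 0 0 0 0 0; -1 0.0005 0 0 0 0 0"}}

```text
clock: 9.75
position: [0.4748, -0.0334, 0.0697]
tool_rot: [[0.246, 0.969, -0.0], [0.969, -0.246, -0.0], [-0.0, -0.0, -1.0]]
wrist_force: [-1.4, -1.6, -0.5]
finger_gap: 0.122
```

{"name": "play_rows", "arguments": {"plan": "-1 0 0 0 0 0 0; -1 0 0 0 0 0 0"}}

```text
clock: 10.0
position: [0.4748, -0.0333, 0.0697]
tool_rot: [[0.246, 0.969, -0.0], [0.969, -0.246, -0.0], [-0.0, -0.0, -1.0]]
wrist_force: [-1.2, -1.3, -0.8]
finger_gap: 0.121
```

{"name": "play_rows", "arguments": {"plan": "-1 0.0005 0 0 0 0 0; -1 0.0005 0 0 0 0 0; -1 0.0005 0 0 0 0 0"}}

```text
clock: 10.38
position: [0.475, -0.0328, 0.0697]
tool_rot: [[0.246, 0.969, -0.0], [0.969, -0.246, -0.0], [-0.0, -0.0, -1.0]]
wrist_force: [-1.6, -0.7, -0.4]
finger_gap: 0.122
```

{"name": "play_rows", "arguments": {"plan": "-1 0 0 0 0 0 0; -1 0 0 0 0 0 0"}}

```text
clock: 10.62
position: [0.475, -0.0328, 0.0697]
tool_rot: [[0.246, 0.969, 0.0], [0.969, -0.246, -0.0], [-0.0, 0.0, -1.0]]
wrist_force: [-1.8, -1.1, -0.4]
finger_gap: 0.124
```

{"name": "play_rows", "arguments": {"plan": "-1 0.0005 0 0 0 0 0; -1 0.0005 0 0 0 0 0; -1 0.0005 0 0 0 0 0"}}

```text
clock: 11.0
position: [0.4751, -0.0323, 0.0697]
tool_rot: [[0.246, 0.969, 0.0], [0.969, -0.246, 0.0], [0.0, 0.0, -1.0]]
wrist_force: [-0.7, -2.8, -0.9]
finger_gap: 0.123
```

{"name": "play_rows", "arguments": {"plan": "-1 0 0 0 0 0 0; -1 0 0 0 0 0 0"}}

```text
clock: 11.25
position: [0.4751, -0.0323, 0.0697]
tool_rot: [[0.246, 0.969, 0.0], [0.969, -0.246, -0.0], [-0.0, 0.0, -1.0]]
wrist_force: [-1.9, -1.4, -1.2]
finger_gap: 0.127
```

{"name": "play_rows", "arguments": {"plan": "-1 -0.001 0 0 0 0 0; -1 -0.001 0 0.002 0 0 0; -1 -0.001 0 0.004 0 0 0; -1 -0.001 0 0.005 0 0 0; -1 -0.001 0 0.006 0 0 0; -1 -0.001 0 0.007 0 0 0; -1 -0.001 0 0.007 0 0 0"}}

```text
clock: 12.12
position: [0.4749, -0.0332, 0.0626]
tool_rot: [[0.246, 0.969, 0.0], [0.969, -0.246, 0.0], [0.0, 0.0, -1.0]]
wrist_force: [-0.3, -2.9, -1.4]
finger_gap: 0.122
```

{"name": "play_rows", "arguments": {"plan": "-1 0 0 0.0005 0 0 0; -1 0 0 0.001 0 0 0; -1 0 0 0.001 0 0 0"}}

```text
clock: 12.5
position: [0.4748, -0.0333, 0.0616]
tool_rot: [[0.246, 0.969, -0.0], [0.969, -0.246, 0.0], [-0.0, -0.0, -1.0]]
wrist_force: [-0.3, -1.6, -1.7]
finger_gap: 0.123
```

{"name": "play_rows", "arguments": {"plan": "-1 0 0 0.0005 0 0 0; -1 0 0 0.001 0 0 0; -1 0 0 0.001 0 0 0"}}

```text
clock: 12.88
position: [0.4749, -0.0333, 0.0612]
tool_rot: [[0.246, 0.969, 0.0], [0.969, -0.246, -0.0], [-0.0, 0.0, -1.0]]
wrist_force: [-1.9, -0.8, 8.4]
finger_gap: 0.124
```

```bash
python3 look.py v3; python3 - <<'E'
import cv2,numpy as np
# cheek displacement: same row comparison s0 vs now, + side by side
a=cv2.imread('pics/s0.png')[145:245,199:299];v=cv2.imread('pics/v3s.png')[145:245,199:299]
for y in (50,56,60,66,70): print(y+145,'s0',a[y,45:66].max(1).tolist(),'\n     v3',v[y,45:66].max(1).tolist())
cv2.imwrite('pics/v3c.png',np.hstack([cv2.resize(i[20:90,20:90],None,fx=5.5,fy=5.5,interpolation=cv2.INTER_CUBIC) for i in(a,v)]))
E
```

```text
[ 0.47490326 -0.0332522   0.06122894] [-2.58938134 -1.53358053  8.19724234] 0.12456133672556362
crop 199 145
crop 348 178
195 s0 [232, 235, 236, 236, 232, 214, 165, 163, 209, 247, 241, 215, 203, 203, 201, 196, 182, 178, 211, 219, 217] 
     v3 [160, 160, 159, 146, 107, 83, 86, 94, 147, 226, 243, 227, 209, 201, 199, 196, 182, 176, 209, 218, 216]
201 s0 [209, 185, 175, 172, 163, 163, 161, 155, 164, 211, 249, 243, 189, 162, 165, 166, 166, 159, 168, 213, 222] 
     v3 [172, 160, 158, 158, 184, 236, 250, 198, 154, 182, 231, 243, 218, 171, 163, 166, 164, 157, 166, 210, 221]
205 s0 [151, 166, 167, 165, 164, 163, 162, 160, 157, 175, 224, 243, 222, 169, 156, 159, 160, 161, 161, 185, 223] 
     v3 [193, 181, 184, 202, 230, 247, 251, 238, 177, 156, 197, 242, 240, 186, 154, 157, 159, 159, 158, 184, 222]
211 s0 [136, 157, 164, 163, 163, 163, 164, 165, 159, 151, 152, 181, 206, 195, 187, 190, 196, 201, 202, 180, 184] 
     v3 [124, 156, 161, 160, 160, 159, 159, 160, 159, 155, 146, 168, 202, 193, 186, 190, 194, 200, 201, 179, 183]
215 s0 [111, 137, 170, 176, 172, 172, 170, 169, 159, 139, 145, 168, 173, 171, 171, 169, 167, 167, 167, 169, 156] 
     v3 [115, 136, 156, 162, 160, 161, 161, 161, 157, 145, 139, 154, 169, 171, 170, 169, 166, 165, 168, 166, 155]
```

View pics/v3c.png

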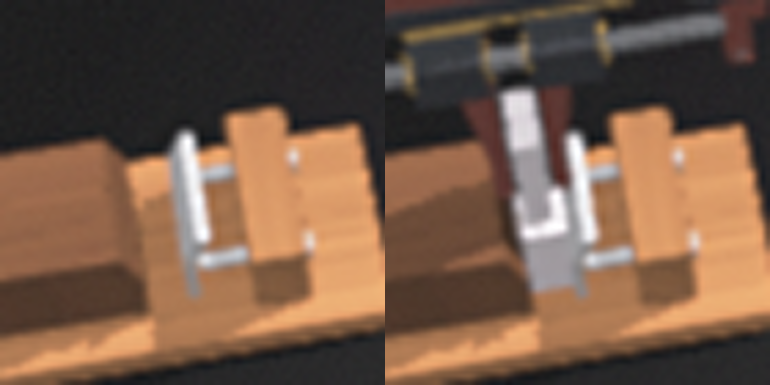

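{"name": "play_rows", "arguments": {"plan": "-1 0 0 -0.0005 0 0 0; -1 0 0 -0.0005 0 0 0; -0.6 0 0 -0.0005 0 0 0; -0.4 0 0 -0.0005 0 0 0; -0.2 0 0 -0.0005 0 0 0; -0.2 0 0 -0.0005 0 0 0; -0.2 0 0 -0.03 0 0 0; -0.2 0 0 -0.08 0 0 0; -0.2 0 0 -0.12 0 0 0; -0.2 0 0 -0.12 0 0 0"}}

```text
clock: 14.22
position: [0.477, -0.0334, 0.1835]
tool_rot: [[0.246, 0.969, 0.006], [0.969, -0.246, -0.001], [0.001, 0.006, -1.0]]
wrist_force: [1.3, -1.5, -0.6]
finger_gap: 0.402
```

```bash
python3 look.py v4; cat > dsp.py <<'E'
import cv2,numpy as np,sys
a=cv2.imread('pics/s0.png')[145:245,199:299];v=cv2.imread('pics/'+sys.argv[1]+'s.png')[145:245,199:299]
for y in (50,53,56,58,60,62): print(y+145,'s0',a[y,50:66].max(1).tolist(),'\n     v ',v[y,50:66].max(1).tolist())
cv2.imwrite('pics/'+sys.argv[1]+'c.png',np.hstack([cv2.resize(i[20:90,20:90],None,fx=5.5,fy=5.5,interpolation=cv2.INTER_CUBIC) for i in(a,v)]))
E
python3 dsp.py v4
```

```text
[ 0.47468    -0.03321781  0.18055645] [-0.61726654 -0.47059049 -0.12623852] 0.40271170095756365
crop 199 145
crop 348 178
195 s0 [214, 165, 163, 209, 247, 241, 215, 203, 203, 201, 196, 182, 178, 211, 219, 217] 
     v  [252, 210, 162, 193, 237, 245, 227, 214, 212, 210, 206, 191, 186, 219, 225, 223]
198 s0 [212, 174, 160, 183, 229, 241, 209, 155, 151, 154, 153, 153, 157, 187, 219, 220] 
     v  [242, 228, 176, 169, 220, 247, 235, 177, 157, 162, 160, 158, 164, 195, 225, 226]
201 s0 [163, 161, 155, 164, 211, 249, 243, 189, 162, 165, 166, 166, 159, 168, 213, 222] 
     v  [245, 251, 203, 160, 195, 239, 247, 217, 175, 171, 174, 173, 164, 176, 221, 227]
203 s0 [168, 165, 159, 162, 189, 235, 243, 208, 167, 163, 164, 162, 157, 159, 195, 221] 
     v  [230, 251, 221, 167, 179, 228, 247, 229, 182, 170, 170, 170, 164, 165, 204, 227]
205 s0 [163, 162, 160, 157, 175, 224, 243, 222, 169, 156, 159, 160, 161, 161, 185, 223] 
     v  [250, 252, 241, 181, 166, 219, 252, 250, 192, 163, 166, 168, 167, 167, 194, 228]
207 s0 [162, 162, 160, 157, 165, 209, 251, 244, 188, 161, 164, 162, 160, 153, 166, 212] 
     v  [231, 218, 194, 168, 166, 197, 242, 248, 211, 172, 171, 170, 168, 160, 173, 221]
```

View pics/v4c.png

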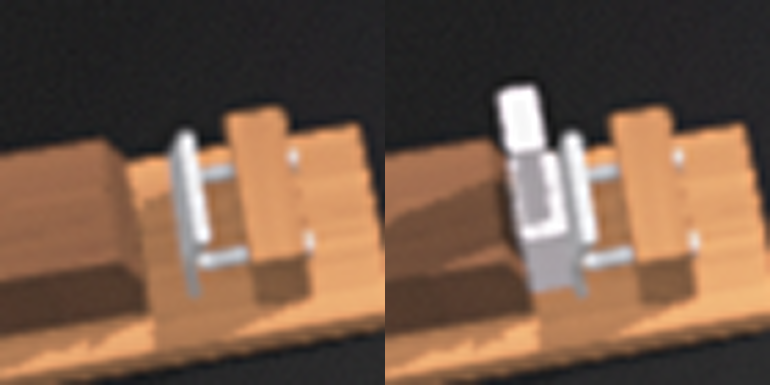

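{"name": "play_rows", "arguments": {"plan": "-0.2 0.06 0 -0.05 0 0 0; -0.2 0.12 0 -0.05 0 0 0; -0.2 0.18 0 -0.05 0 0 0; -0.2 0.24 0 -0.05 0 0 0; -0.2 0.3 0 -0.05 0 0 0; -0.2 0.36 0 -0.05 0 0 0; -0.2 0.42 0 -0.05 0 0 0; -0.2 0.45 0 -0.05 0 0 0; -0.2 0.45 0 -0.05 0 0 0; -0.2 0.45 0 -0.05 0 0 0"}}

```text
clock: 15.58
position: [0.5848, 0.4016, 0.2287]
tool_rot: [[0.246, 0.969, -0.003], [0.969, -0.246, -0.002], [-0.003, -0.002, -1.0]]
wrist_force: [0.1, -0.1, -0.5]
finger_gap: 0.401
```

```bash
python3 look.py v5; python3 - <<'E'
from h import *
from scipy.ndimage import map_coordinates
a=camera('scene')  # calib only
C={'s':cam('scene'),'t':cam('top')}
ys=np.arange(2,16,.25); 
for k,c in C.items():
    I0=cv2.imread('pics/%s0.png'%k).min(2).astype(float);I1=cv2.imread('pics/v5%s.png'%k).min(2).astype(float)
    def shift(xs,ys,z):
        r=[]
        for I in(I0,I1):
            uv=np.array([[proj(c,[*fromstand(x,y),z]) for y in ys] for x in xs])
            P=map_coordinates(I,[uv[...,1],uv[...,0]],order=3)
            r.append(P.mean(0))
        g=[np.gradient(q) for q in r]
        best=min(np.arange(-30,31),key=lambda s:np.mean((np.roll(r[1],-s)-r[1].mean()-(r[0]-r[0].mean()))[30:-30]**2))
        return best*.1
    Y=np.arange(-3,20,.1)
    print(k,'cheek',[round(shift(np.linspace(x,x+8,9),Y,.047),2) for x in(-24,-16,-8,0,8,16)],'block',[round(shift(np.linspace(x,x+8,9),np.arange(15,60,.1),.044),2) for x in(-24,-8,8)],)
E
```

```text
[0.58529298 0.40129171 0.22990851] [-0.169169    0.40664885  0.48571978] 0.39628628858586884
crop 199 145
crop 348 178
s cheek [np.float64(0.6), np.float64(0.6), np.float64(0.7), np.float64(0.5), np.float64(0.6), np.float64(0.4)] block [np.float64(0.0), np.float64(0.0), np.float64(0.1)]
t cheek [np.float64(0.7), np.float64(0.7), np.float64(0.7), np.float64(0.7), np.float64(0.7), np.float64(0.8)] block [np.float64(0.0), np.float64(0.0), np.float64(0.0)]
```

View pics/v5.png

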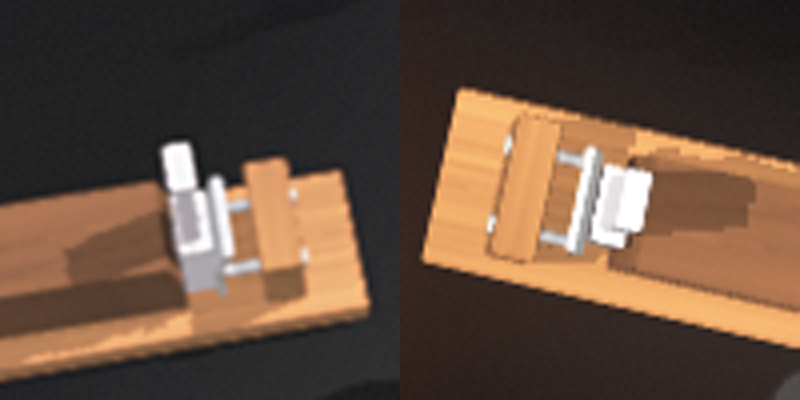

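View pics/v5s.png

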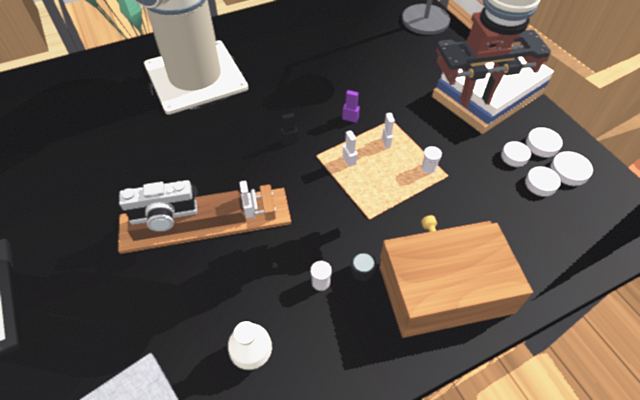

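The medium spacer (246,200) stands in the gap. The thin (389,130) and thick (350,150) spacers, the canisters, the loupe and the vase are where they started, and the arm is clear of everything.

```bash
python3 -c "
from plant import *
print(close_job())"
```

```text
the job is handed in; nothing more can be done
None
```

The medium (16 mm) spacer is seated in the gap and released, and the job was handed in at about 16 s on the clock. I chose it first because the images put the gap at about 15 mm. I did not try the thin or thick spacer in the gap, so the fit rests on the checks below.

**Checks that support the fit**
- **Sideways probe:** the cheek pressed on the spacer with about 1.5–2 N right up to the point where it touched the plinth, so there was no slack.
- **On the floor:** at the expected height the wrist force jumped to about 8 N, which is floor contact.
- **After release:** both cameras show the cheek pushed back about 0.6–0.7 mm while the block behind it did not move, so the spacer is gripped. That puts the gap at about 15.3 mm.
- **Position:** it looks upright and centred to within about 2 mm.
- **Everything else:** the last picture shows the thin and thick spacers standing untouched on the mat. The canisters, loupe and vase look unmoved, and the arm is clear.

**Checks that disagreed**
- **Push force:** I did not see the 5–12 N push described for a snug fit. The readings on the way down stayed near zero, probably because I held the spacer slightly off the plinth against the soft cheek.
- **Position estimate:** the camera-based y position of the stand was about 1–2 mm off from where the contacts were felt.

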